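Clear the colony counter and hold the marker on its touch pad

ROBOT

A 6-joint arm with a two-finger parallel gripper is mounted at the origin on the work surface. World frame = base frame: x ahead of the robot, y to its left, z up, the work surface at z = 0. Lengths are in m, angles in rad, forces in N, time in s.
With the tool pointing down it reaches from about 0.3 to 0.775 m from the base axis. Payload 14.6 kg.
Tool frame: the origin (TCP) lies at the very end of the fingers, on their centre line; the grasp point (between the pads) lies 19 mm behind it; z points along the fingers, y is the line along which they close (so a half turn about z gives the same grasp; the last joint's range is limited). The gripper opens to 94 mm and grips with 3 to 60 N. Pads are 16 mm wide; open, the fingers measure 119 mm over their backs; the gripper's body (75 mm by 177 mm) begins 78 mm behind the grasp point.
Start: joints at [1.221, 0.3, 1.521, -0, 1.321, -0.067], TCP at [0.153, 0.528, 0.205] pointing down, gripper open.
Joint ranges: [-3.03, 3.03], [-0.79, 2.21], [0.23, 2.52], [-1.04, 4.18], [0, 3.07], [-2.55, 2.55]. Speed limits (rad/s): [2.22, 2.22, 2.57, 3.14, 3.14, 3.14].

INTERFACE

Orientations are given as a rotation vector (axis times angle).
In Python, from station import arm gives the robot as it stands.
- The arm moves only by the shell command python3 -m creep 'ROWS' [FORCE]. ROWS is JSON, a list that holds one entry, the list of rows, each a list of 5 numbers: the shift along the tool's x, y, z in m, then the turn about the tool's z in degrees, then the finger opening in m, from 0 to 0.094. In form: [[[tx, ty, tz, spin, fingers], ...]]. A call has 1 to 5 rows; each row is the pose to reach, as a shift and turn from the pose commanded when the call began, along the tool's axes at that moment; what a row does not reach only later rows make up. A row lasts 1/12 s, in which the tool goes at most 41.7 mm and 7.16 degrees, less where a joint would pass 70% of its speed; a pose out of reach is approached as far as the arm can. A call with a gripper value outside its range is refused whole. The fingers move at their own pace and stop on an object; FORCE is the grip in N (left out, the last holds). Time passes only in rows, so rows that repeat a pose let the fingers close. It gives the time, the measured TCP pose, the force, the opening and the grip force at its end, in the units of the state.
- arm.get_obs(): the state, without advancing time (a new reading comes with each control period).
- arm.camera(name): name is "scene" or "top"; returns a dict with "color" (480x640x3 uint8, red, green, blue), "z_map" (480x640 float32, m along the optical axis (not along the pixel's ray), 0 where there is no reading), "fovy" (degrees; the focal length in pixels is half the picture's height over the tangent of half this angle, whatever the lens; pixels are square), "cx", "cy" (the principal point, pixels), "world_from_camera" (4x4, takes a point from camera to world coordinates). Camera axes: x right, y up, looking along -z (the intrinsics and any distortion apply to the point x, -y, -z); pixel columns grow to the right and rows downward; lengths in m; the calibration is good to about 2 mm. A picture is of the moment at which its call begins.
- arm.job_done(): hands the job in; it is judged then, once.
The state is a dict: "time": time; "joints": joint angles; "dq": joint speeds; "effort": joint torques, N m; "position": TCP position; "tcp_rot": TCP orientation; "force": force on the tool from outside, world axes, zero at the start; "ft_torque": the same for the moment, N m; "finger_gap": finger opening in m; "gripper_force": force on a finger pad.
Only numpy, scipy, OpenCV 4.12 (cv2) and the standard library are available. Lean on these libraries where they do the work, as an engineer would, in place of code of your own. Each camera call takes 0.05 s, during which the arm holds its last target. There are 200 camera calls.

TASK

The red dish on the colony counter has been counted: lift it off and set it down, not dropped, squarely on top of the stack of red dishes, leaving the amber dishes and the tube rack where they are. Then draw the green marker out of its stand and press its tip inside the small red ring in the middle of the counter's sloping touch pad, the marker square to the pad and pressing lightly, so that the pad goes down about half of its 5 mm travel and never bangs on its stop. Finish there, with the gripper still holding the marker on the ring and the pad half down, so that I can set the touch sensitivity against it.

Things in the scene. Friction and masses are not known exactly. Their poses are not given: they have to be found in the camera images.
- counter: bench colony counter, a grey wedge 300 mm deep (x), 260 mm wide (y), 50 mm high at the front (robot's side, -x) and 125 mm at the back; its top slopes at 14 degrees and carries the round pad and, behind it, a dark key panel; fixed to the bench; origin at the centre of its footprint, on the bench
- ring (a point): centre of the red ring (12 mm inside) printed on the middle of the white, gridded pad: a 110 mm disc 9 mm proud of the housing. Under the dish at the start. z: straight out of the pad, 14 degrees from vertical, leaning to the robot's side; x: up the slope; y: level. Moves with the pad. A 3 mm high stop edges the pad's lower side, 50 to 55 mm from the ring, within 42 degrees of -x
- pad (a joint): how far the pad is pressed in along its own normal, m: 0 at rest, 0.005 at its hard stop; sprung: it starts to move at about 0.7 N and each further mm takes 1 N, so half way is about 3.2 N; springs back when released
- dish: the counted dish: closed round culture dish with red lid, 60 mm across, 15 mm high, about 30 g (hidden +-40%), lying flat on the pad at the start within 13 mm of the ring, so tilted like the pad; origin at the centre of its underside, z out of its top. Upright stacked dishes lie 15 mm apart
- red_1: bottom dish of the stack of three red dishes on the bench, loose, same size; origin at the centre of its underside
- red_2: middle dish of the red stack, loose
- red_3: top dish of the red stack, loose; origin at the centre of its underside, its top is 15 mm above that (45 mm above the bench)
- amber_1: bottom dish of a stack of three amber dishes of the same size, loose; leave alone
- amber_2: middle dish of the amber stack; leave alone
- amber_3: top dish of the amber stack; leave alone
- pen: green felt marker with black grip section and white end, round, 12 mm in diameter, 138 mm long, about 22 g; stands upright in its stand, tip down (up to 2 degrees of play); origin at its tip, z along it towards its white end
- pen_tip (a point): the marker's felt tip, 4 mm thick: its lowest point when it stands in the stand; the last 18 mm of the marker taper to it
- pen_stand: black weighted marker stand, fixed: a 36 x 36 mm block 56 mm high on an 80 mm round foot, with one upright hole 50 mm deep from the top in which the marker stands loosely, 88 mm of it showing; origin at the centre of its underside
- tube_rack: yellow tube rack, 70 x 190 mm, 100 mm high with its tubes, to the right of the counter, loose; origin at the centre of its underside; leave alone

How it is judged:
By the outcome, as a careful person would: the job done as asked, in the order asked, and still so for the second after the job is handed in, while the arm keeps its last pose, push and grip.
It also fails if it takes over 51 s, if anything falls off the work surface, if the arm or the gripper's body presses on something with over 40 N, if the wrist force passes 120 N, or if a joint passes its speed limit or range.

## Working session

There is one attempt and no reset: what is moved stays moved. The work goes in short steps, Python scripts to look and compute and a shell command to move; the robot and the scene stay as the last step left them, time stands still between calls to the robot, and variables do not carry over. Pictures are saved under pics/ and viewed, at most 10 in all, crops included, and the job is handed in when it is done.

```bash
ls; mkdir -p pics; cat > h.py <<'E'
import numpy as np, cv2
from station import arm
from scipy.spatial.transform import Rotation as R
def cloud(c):
    z=c["z_map"]; H,W=z.shape; f=H/2/np.tan(np.radians(c["fovy"])/2)
    v,u=np.mgrid[:H,:W]
    P=np.stack([(u-c["cx"])/f*z,-(v-c["cy"])/f*z,-z,np.ones_like(z)],-1)
    P=P@np.array(c["world_from_camera"]).T
    P=P[...,:3]; P[z==0]=np.nan
    return P
E
python3 - <<'E'
from h import *
for n in("scene","top"):
    c=arm.camera(n); cv2.imwrite(f"pics/{n}0.png",c["color"][...,::-1]); np.savez(f"{n}0.npz",**c)
    print(n,{k:c[k] for k in c if k not in("color","z_map")})
o=arm.get_obs();print(o)
E
```

```text
pics
scene {'fovy': 54.04525307862286, 'cx': 318.23715917168926, 'cy': 239.1712230257199, 'world_from_camera': array([[-0.64808718, -0.48406949,  0.58792834,  1.0900645 ],
       [ 0.76151052, -0.4212405 ,  0.49260346,  0.4708227 ],
       [ 0.00920492,  0.76696361,  0.64162458,  0.70605725],
       [ 0.        ,  0.        ,  0.        ,  1.        ]])}
top {'fovy': 43.0181183442002, 'cx': 328.38281751382004, 'cy': 236.01722645762197, 'world_from_camera': array([[-0.02489366,  0.99796901, -0.05863579,  0.44919779],
       [-0.99966354, -0.02527777, -0.00581814, -0.02575185],
       [-0.0072885 ,  0.05847122,  0.99826249,  1.32693014],
       [ 0.        ,  0.        ,  0.        ,  1.        ]])}
{'time': 0.1, 'joints': array([ 1.22140482e+00,  3.00425596e-01,  1.52148728e+00,  9.52006139e-06,
        1.32068250e+00, -6.65999049e-02]), 'dq': array([-1.09117882e-03, -8.38885903e-04, -1.70694606e-03, -7.15470390e-05,
        2.86877175e-04, -2.61937587e-03]), 'effort': array([-1.02566108e-03, -5.32640469e+01, -3.53289199e+01,  7.07974657e-02,
        2.35509756e-02, -3.48630795e-05]), 'position': array([0.15339614, 0.52794864, 0.20495097]), 'tcp_rot': array([-4.42702494e-01, -3.11002554e+00,  1.53802595e-03]), 'force': array([ 0.79365873,  0.59814743, -0.60983955]), 'ft_torque': array([-0.01222757,  0.03011049,  0.01249773]), 'gripper_force': 0.0, 'finger_gap': 0.09376469403326819}
```

View pics/scene0.png

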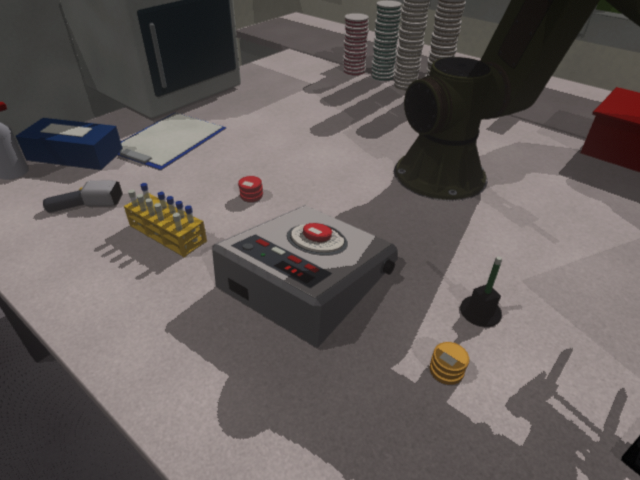

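View pics/top0.png

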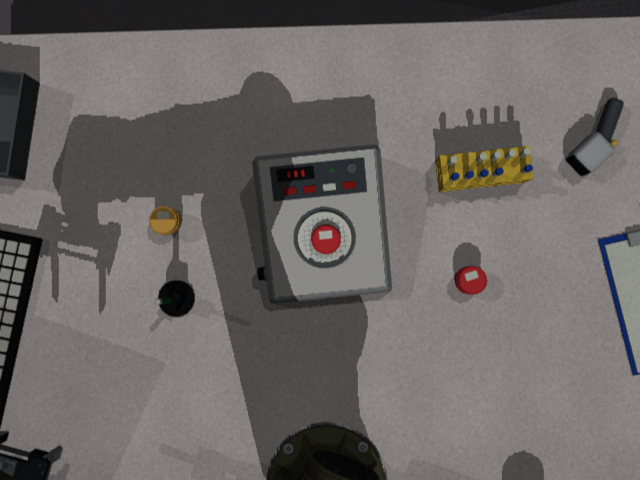

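The scene view shows the counter with the dish on its pad at about (318,232), the red stack at (250,188), the pen at (494,275) and amber at (449,362). In the top view they are at dish (326,238), red stack (471,280), stand (177,298), amber (165,221) and rack (485,168).

```bash
cat > m.py <<'E'
from h import *
import sys
def fitcirc(p):
    (c,r)=cv2.minEnclosingCircle(p.astype(np.float32)); return c,r
def meas(n,c):
    P=cloud(c); hsv=cv2.cvtColor(c["color"],cv2.COLOR_RGB2HSV); h,s,v=[hsv[...,i].astype(int) for i in range(3)]
    red=((h<8)|(h>172))&(s>150)&(v>70); x,y,z=P[...,0],P[...,1],P[...,2]
    ws=(x>.2)&(x<.8)&(abs(y)<.5)
    def comp(m,zlo,zhi,label,minpx=20):
        m=m&ws&(z>zlo)&(z<zhi)
        k,l,st,ce=cv2.connectedComponentsWithStats(m.astype(np.uint8))
        for i in range(1,k):
            if st[i,4]>=minpx:
                Q=P[l==i]; print(n,label,"px",ce[i].round(1),st[i,4],"med",np.median(Q,0).round(4),"lo",np.percentile(Q,2,0).round(4),"hi",np.percentile(Q,98,0).round(4),"circ",np.round(fitcirc(Q[:,:2])[0],4),round(fitcirc(Q[:,:2])[1],4))
    comp(red,.03,.2,"red")
    comp((h>10)&(h<25)&(s>150)&(v>70),.035,.2,"amber/yellow")
    comp((h>50)&(h<90)&(s>100),.05,.2,"green",5)
    comp((v<70),.045,.2,"dark",20)
    # housing plane
    m=ws&(s<50)&(z>.04)&(z<.16)&(abs(y)<.2)
    Q=P[m]
    best=None;rng=np.random.default_rng(0)
    for _ in range(400):
        a=Q[rng.choice(len(Q),3,replace=False)]; nn=np.cross(a[1]-a[0],a[2]-a[0]); l=np.linalg.norm(nn)
        if l<1e-6: continue
        nn/=l; nn*=np.sign(nn[2]); d=abs((Q-a[0])@nn)<.002
        if best is None or d.sum()>best[0]: best=(d.sum(),d)
    q=Q[best[1]];cen=q.mean(0);nn=np.linalg.svd(q-cen,full_matrices=False)[2][2];nn*=np.sign(nn[2])
    print(n,"housing n",nn.round(4),"tilt",np.degrees(np.arccos(nn[2])).round(2),"yaw",np.degrees(np.arctan2(-nn[1],-nn[0])).round(2),"cen",cen.round(4),"z at",(best[0]))
    hh=(P-cen)@nn
    m=ws&(abs(hh-.009)<.0035)&(abs(y)<.15)&(x<.75)
    k,l,st,ce=cv2.connectedComponentsWithStats(m.astype(np.uint8)); i=1+np.argmax(st[1:,4]); m=l==i
    Q=P[m]; e1=np.array([-nn[0],-nn[1],0]);e1/=np.linalg.norm(e1); e2=np.cross(nn,e1);e1=np.cross(e2,nn)
    c2,r=fitcirc(np.stack([(Q-cen)@e1,(Q-cen)@e2],1)); hm=np.median(hh[m])
    print(n,"pad px",ce[i],st[i,4],"ring",(cen+e1*c2[0]+e2*c2[1]+nn*hm).round(4),"r",round(r,4),"h",hm.round(4))
if __name__=="__main__":
    for n in("scene","top"): meas(n,dict(np.load(f"{n}0.npz")))
E
python3 m.py
```

```text
scene red px [250.2 181.9] 151 med [ 0.4209 -0.3164  0.045 ] lo [ 0.4007 -0.3434  0.0427] hi [ 0.4531 -0.2917  0.0473] circ [ 0.4279 -0.3161] 0.0298
scene red px [318.2 229.9] 220 med [ 0.5138 -0.0091  0.1043] lo [ 0.4918 -0.0374  0.0975] hi [0.5429 0.0149 0.1112] circ [ 0.5164 -0.0118] 0.0291
scene red px [262.2 242.1] 45 med [ 0.6244 -0.0618  0.1121] lo [ 0.6177 -0.0746  0.1093] hi [ 0.6308 -0.0496  0.1143] circ [ 0.6242 -0.0626] 0.0138
scene red px [294.3 258.9] 50 med [0.6186 0.0171 0.1119] lo [0.6121 0.0065 0.1093] hi [0.6243 0.0297 0.1141] circ [0.6175 0.0172] 0.0142
scene red px [309.5 266.5] 38 med [0.6157 0.0536 0.1121] lo [0.6101 0.042  0.1079] hi [0.6225 0.0623 0.115 ] circ [0.6158 0.052 ] 0.0116
scene amber/yellow px [154.4 199.1] 43 med [ 0.6397 -0.4109  0.0605] lo [ 0.6338 -0.4334  0.0585] hi [ 0.6498 -0.3972  0.0624] circ [ 0.638 -0.416] 0.0202
scene amber/yellow px [164.8 222.7] 980 med [ 0.6839 -0.3173  0.0596] lo [ 0.6273 -0.4353  0.0352] hi [ 0.7008 -0.2556  0.0627] circ [ 0.6636 -0.3498] 0.0994
scene amber/yellow px [193.  235.4] 34 med [ 0.6484 -0.2623  0.0361] l
[... 4688 characters left out ...]
36 -0.1355  0.0728] hi [ 0.5809 -0.1289  0.0935] circ [ 0.5521 -0.1333] 0.0304
top dark px [324.4 237.1] 610 med [ 0.5223 -0.0106  0.0854] lo [ 0.4616 -0.0691  0.0685] hi [0.5784 0.0498 0.1017] circ [ 0.5194 -0.0093] 0.0625
top dark px [388.6 278.6] 20 med [ 0.4332 -0.1415  0.0519] lo [ 0.4173 -0.1441  0.0463] hi [ 0.4457 -0.1398  0.0569] circ [ 0.4311 -0.1413] 0.0147
top dark px [170.3 299.5] 324 med [0.4011 0.3108 0.0559] lo [0.38   0.2941 0.0485] hi [0.4197 0.3299 0.1336] circ [0.4003 0.3143] 0.0243
top housing n [-0.2403 -0.0094  0.9706] tilt 13.92 yaw 2.25 cen [ 0.5444 -0.0055  0.0895] z at 7216
top pad px [322.85066667 238.06666667] 1125 ring [ 0.5185 -0.0083  0.0911] r 0.0563 h 0.0078
```

```bash
cat > g.py <<'E'
# usage: g.py x y z [yawdeg of tool y]: shift in tool axes needed
from h import *; import sys
o=arm.get_obs(); M=R.from_rotvec(o["tcp_rot"]).as_matrix()
d=np.array([float(a) for a in sys.argv[1:4]])-o["position"]
yaw=float(sys.argv[4]) if len(sys.argv)>4 else 94.4
cur=np.degrees(np.arctan2(M[1,1],M[0,1]))
print("t",round(o["time"],2),"shift",(M.T@d).round(4),"spin",round(-(yaw-cur),2),"zaxis",M[:,2].round(4),"F",o["force"].round(2),"gap",round(o["finger_gap"],4),"gf",round(o["gripper_force"],2),"pos",o["position"].round(4))
E
python3 g.py .5173 -.012 .15
```

```text
t 0.1 shift [-0.5001 -0.4169  0.0553] spin -20.6 zaxis [-4.e-04 -9.e-04 -1.e+00] F [ 0.79  0.6  -0.61] gap 0.0938 gf 0.0 pos [0.1534 0.5279 0.205 ]
```

```bash
python3 -m creep '[[[-0.5,-0.417,0.0,-20.6,0.094],[-0.5,-0.417,0.0,-20.6,0.094],[-0.5,-0.417,0.0,-20.6,0.094],[-0.5,-0.417,0.0,-20.6,0.094],[-0.5,-0.417,0.0,-20.6,0.094]]]'; python3 g.py .5173 -.012 .15
```

```text
time: 0.52
position: [0.2667, 0.3593, 0.2053]
tcp_rot: [0.124, -3.139, 0.0]
force: [0.5, 0.3, 0.5]
finger_gap: 0.094
gripper_force: 0.0
t 0.52 shift [-0.2206 -0.3899  0.0553] spin 0.11 zaxis [-2.e-04 -3.e-04 -1.e+00] F [0.5  0.31 0.48] gap 0.094 gf 0.0 pos [0.2667 0.3593 0.2053]
```

```bash
python3 -m creep '[[[-0.22,-0.39,0.03,0,0.094],[-0.22,-0.39,0.03,0,0.094],[-0.22,-0.39,0.03,0,0.094],[-0.22,-0.39,0.03,0,0.094],[-0.22,-0.39,0.03,0,0.094]]]' >/dev/null; python3 g.py .5173 -.012 .15; python3 -m creep '[[[-0.1,-0.18,0.02,0,0.094],[-0.1,-0.18,0.02,0,0.094],[-0.1,-0.18,0.02,0,0.094],[-0.1,-0.18,0.02,0,0.094],[-0.1,-0.18,0.02,0,0.094]]]' >/dev/null; python3 g.py .5173 -.012 .15
```

```text
t 0.93 shift [-0.1191 -0.2082  0.0415] spin 0.01 zaxis [ 1.e-04  1.e-04 -1.e+00] F [ 1.27  0.21 -0.23] gap 0.0938 gf 0.0 pos [0.3826 0.1864 0.1915]
t 1.35 shift [-0.019  -0.0279  0.0212] spin -0.03 zaxis [-2.e-04  0.e+00 -1.e+00] F [0.77 0.93 0.04] gap 0.0942 gf 0.0 pos [0.4962 0.0144 0.1712]
```

```bash
python3 -m creep '[[[-0.019,-0.028,0.015,0,0.094],[-0.019,-0.028,0.03,0,0.094],[-0.019,-0.028,0.05,0,0.094],[-0.019,-0.028,0.06,0,0.094],[-0.019,-0.028,0.068,0,0.094]]]' >/dev/null; python3 g.py .5173 -.012 .095;python3 -m creep '[[[0,0,0.004,0,0.094],[0,0,0.007,0,0.094],[0,0,0.008,0,0.094],[0,0,0.008,0,0.094]]]' >/dev/null; python3 g.py .5173 -.012 .095
python3 - <<'E'
from h import *
c=arm.camera("scene"); cv2.imwrite("pics/s1.png",cv2.resize(c["color"][150:330,200:440,::-1],None,fx=3,fy=3))
E
```

```text
t 1.77 shift [-0.001  -0.0023  0.0073] spin -0.01 zaxis [-1.8e-03  2.0e-04 -1.0e+00] F [ 0.09 -0.14  0.01] gap 0.0941 gf 0.0 pos [ 0.5161 -0.0098  0.1024]
t 2.1 shift [-0.0003 -0.0023  0.0011] spin 0.02 zaxis [ 8.e-04 -1.e-04 -1.e+00] F [-0.84 -0.84  0.28] gap 0.0942 gf 0.0 pos [ 0.5168 -0.0097  0.0961]
```

View pics/s1.png

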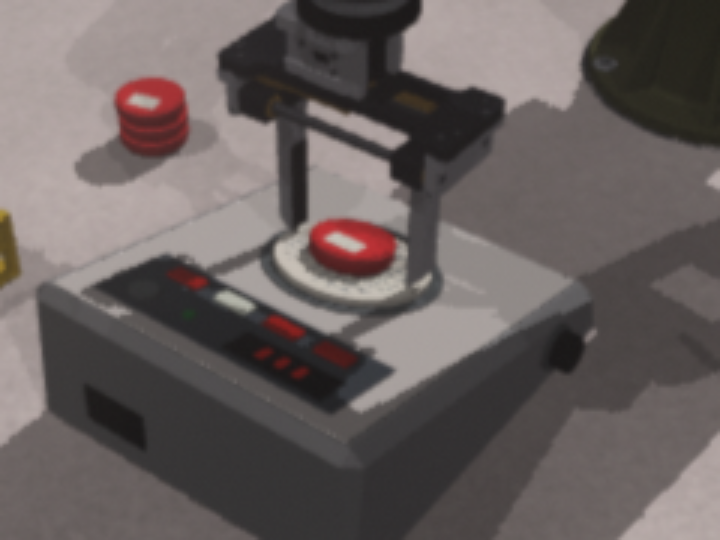

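The crop shows the two fingers straddling the dish (355,245) and the pad clear around it. Shift 2 mm and close.

```bash
python3 -m creep '[[[0,-0.002,0,0,0.094],[0,-0.002,0,0,0.07],[0,-0.002,0,0,0.055],[0,-0.002,0,0,0.05],[0,-0.002,0,0,0.05]]]' 8; python3 -m creep '[[[0,0,0,0,0.05],[0,0,0,0,0.05],[0,0,0,0,0.05]]]' 8;  python3 g.py .5173 -.012 .16
```

```text
time: 2.57
position: [0.5168, -0.0119, 0.0957]
tcp_rot: [-0.12, 3.139, -0.0]
force: [0.6, 0.5, 0.8]
finger_gap: 0.0706
gripper_force: 0.0
time: 2.82
position: [0.5168, -0.0119, 0.0956]
tcp_rot: [0.12, -3.139, -0.0]
force: [0.3, -1.0, 0.5]
finger_gap: 0.0598
gripper_force: 8.0
t 2.82 shift [-0.0005 -0.0002 -0.0644] spin -0.0 zaxis [-0.  0. -1.] F [ 0.29 -0.97  0.48] gap 0.0598 gf 8.0 pos [ 0.5168 -0.0119  0.0956]
```

Gripped at 60 mm. I'll lift and carry it to above the stack at about (0.426, −0.3165), then measure.

```bash
python3 -m creep '[[[0,0,-0.01,0,0.05],[0,0,-0.025,0,0.05],[0,0,-0.045,0,0.05],[0,0,-0.06,0,0.05],[0,-0.02,-0.065,0,0.05]]]' >/dev/null; python3 g.py .426 -.3165 .12; python3 -m creep '[[[0.01,-0.03,0,0,0.05],[0.02,-0.06,0,0,0.05],[0.03,-0.1,0,0,0.05],[0.04,-0.13,0,0,0.05],[0.05,-0.17,0,0,0.05]]]' >/dev/null;python3 g.py .426 -.3165 .12
```

```text
t 3.23 shift [ 0.1155 -0.278   0.0434] spin 0.12 zaxis [ 0.0036  0.     -1.    ] F [ 0.76 -0.37 -0.53] gap 0.0595 gf 8.0 pos [ 0.5191 -0.0302  0.1638]
t 3.65 shift [ 0.0634 -0.1059  0.0415] spin 0.04 zaxis [ 7.e-04 -1.e-04 -1.e+00] F [1.02 0.08 0.37] gap 0.0599 gf 8.0 pos [ 0.481  -0.206   0.1615]
```

```bash
python3 -m creep '[[[0.02,-0.03,0,0,0.05],[0.04,-0.06,0.01,0,0.05],[0.055,-0.09,0.02,0,0.05],[0.0635,-0.105,0.03,0,0.05],[0.0635,-0.105,0.04,0,0.05]]]' >/dev/null;python3 -m creep '[[[0,0,0,0,0.05],[0,0,0,0,0.05]]]' >/dev/null; python3 g.py .426 -.3165 .12
python3 - <<'E'
from h import *
for n in("scene","top"):
    c=arm.camera(n);np.savez(f"{n}1.npz",**c)
    P=cloud(c); hsv=cv2.cvtColor(c["color"],cv2.COLOR_RGB2HSV).astype(int);h,s,v=hsv[...,0],hsv[...,1],hsv[...,2]
    x,y,z=P[...,0],P[...,1],P[...,2]
    a=((h<8)|(h>172))&(s>120)&(v>50)&(abs(x-.42)<.06)&(abs(y+.316)<.06)
    for lo,hi in((.1,.16),(.04,.052),(.01,.04)):
        Q=P[a&(z>lo)&(z<hi)]
        if len(Q)>10:
            cc,r=cv2.minEnclosingCircle(Q[:,:2].astype(np.float32)); A=np.c_[Q,np.ones(len(Q))]
            print(n,lo,len(Q),np.round(cc,4),round(r,4),np.percentile(Q,[2,50,98],axis=0).round(4).tolist(), "dz/dx",np.linalg.lstsq(np.c_[Q[:,:2],np.ones(len(Q))],Q[:,2],rcond=None)[0][:2].round(3))
    r0=(140,60,260,160) 
c=np.load("scene1.npz");cv2.imwrite("pics/s2.png",cv2.resize(c["color"][90:240,150:350,::-1],None,fx=4,fy=4))
E
```

```text
t 4.23 shift [ 0.0007 -0.0025  0.0008] spin 0.01 zaxis [-4.e-04  6.e-04 -1.e+00] F [-0.62  0.32  0.21] gap 0.0593 gf 8.0 pos [ 0.4265 -0.314   0.1208]
scene 0.1 151 [ 0.4297 -0.3157] 0.0326 [[0.4056, -0.3415, 0.1245], [0.4406, -0.3072, 0.1309], [0.4549, -0.2854, 0.1363]] dz/dx [ 0.155 -0.023]
scene 0.04 209 [ 0.4266 -0.3193] 0.0332 [[0.4001, -0.3438, 0.0408], [0.4237, -0.3124, 0.0444], [0.4546, -0.2877, 0.047]] dz/dx [-0.008 -0.008]
scene 0.01 210 [ 0.4297 -0.3113] 0.0288 [[0.4118, -0.3253, 0.0101], [0.444, -0.2949, 0.0261], [0.4555, -0.2855, 0.0394]] dz/dx [-0.005  0.055]
```

View pics/s2.png

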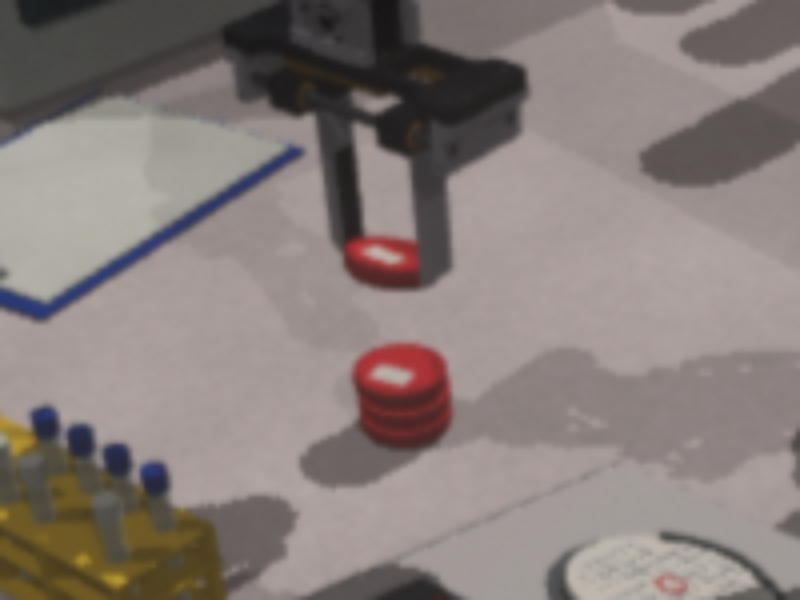

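The crop shows the dish held tilted (390,260) above the intact stack (402,372), and the red ring now uncovered on the pad. I'll align and lower, levelling the dish on the stack with minimal grip.

```bash
python3 -m creep '[[[0.001,-0.0025,0.015,0,0.05],[0.001,-0.0025,0.03,0,0.05],[0.001,-0.0025,0.045,0,0.05],[0.001,-0.0025,0.055,0,0.05],[0.001,-0.0025,0.058,0,0.05]]]' 5 >/dev/null;python3 -m creep '[[[0,0,0,0,0.05],[0,0,0,0,0.05]]]' 3 >/dev/null; python3 g.py .4254 -.3165 .05
```

```text
t 4.92 shift [0.0005 0.0008 0.0134] spin 0.02 zaxis [ 7.e-04 -6.e-04 -1.e+00] F [-0.25 -0.57 -0.42] gap 0.0599 gf 3.0 pos [ 0.4259 -0.3173  0.0634]
```

```bash
python3 -m creep '[[[0.0005,0.0008,0.002,0,0.05],[0.0005,0.0008,0.004,0,0.05],[0.0005,0.0008,0.006,0,0.05],[0.0005,0.0008,0.008,0,0.05],[0.0005,0.0008,0.009,0,0.05]]]' 3 >/dev/null; python3 g.py .4254 -.3165 .05;python3 -m creep '[[[0,0,0.001,0,0.05],[0,0,0.002,0,0.05],[0,0,0.003,0,0.05],[0,0,0.0035,0,0.05],[0,0,0.0035,0,0.05]]]' 3 >/dev/null; python3 g.py .4254 -.3165 .05
python3 - <<'E'
from h import *
c=arm.camera("scene");np.savez("scene2.npz",**c);cv2.imwrite("pics/s3.png",cv2.resize(c["color"][130:220,200:320,::-1],None,fx=5,fy=5))
E
```

```text
t 5.33 shift [-0.0005 -0.      0.0034] spin -0.01 zaxis [ 1.e-04 -0.e+00 -1.e+00] F [-0.2  -0.5  -0.41] gap 0.0598 gf 3.0 pos [ 0.4249 -0.3165  0.0534]
t 5.75 shift [-0.0005  0.      0.0002] spin -0.01 zaxis [ 2.e-04 -1.e-04 -1.e+00] F [0.44 0.56 1.46] gap 0.0596 gf 3.0 pos [ 0.4249 -0.3166  0.0502]
```

View pics/s3.png

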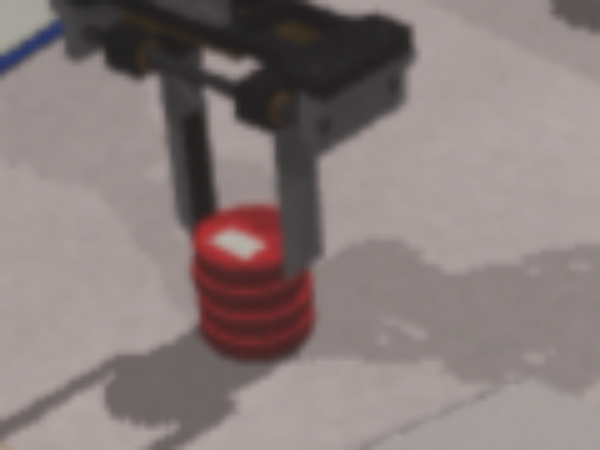

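The crop shows the dish on the stack, apparently level. I'll check its tilt and offset from depth before releasing.

```bash
cat > st.py <<'E'
from h import *
def stack(n,c,x0,y0,redonly=True):
    P=cloud(c); hsv=cv2.cvtColor(c["color"],cv2.COLOR_RGB2HSV).astype(int);h,s,v=hsv[...,0],hsv[...,1],hsv[...,2]
    x,y,z=P[...,0],P[...,1],P[...,2]
    a=((h<8)|(h>172))&(s>120)&(v>50)&(abs(x-x0)<.06)&(abs(y-y0)<.06)
    for lo,hi in((.054,.075),(.0535,.045-.0005),(.03,.0435),(.015,.0285),(.001,.0135)):
        lo,hi=min(lo,hi),max(lo,hi); Q=P[a&(z>lo)&(z<hi)]
        if len(Q)<12: continue
        f=lambda p:np.sort(np.hypot(Q[:,0]-p[0],Q[:,1]-p[1]))
        # side points: fit circle radius .03 from outer 
        from scipy.optimize import least_squares
        rr=least_squares(lambda p:np.hypot(Q[:,0]-p[0],Q[:,1]-p[1])-.03,[x0,y0],loss="soft_l1",f_scale=.001).x
        top=Q[Q[:,2]>np.percentile(Q[:,2],30)]
        print(n,lo,len(Q),"minc",np.round(cv2.minEnclosingCircle(Q[:,:2].astype(np.float32))[0],4),round(cv2.minEnclosingCircle(Q[:,:2].astype(np.float32))[1],4),"side",rr.round(4),"medz",np.median(Q[:,2]).round(4),"slope",np.linalg.lstsq(np.c_[Q[:,:2],np.ones(len(Q))],Q[:,2],rcond=None)[0][:2].round(3))
import sys
if __name__=="__main__":
    for f in sys.argv[1:]: stack(f,np.load(f+".npz"),.426,-.3165)
E
python3 st.py scene0 scene2
```

```text
scene0 0.0445 114 minc [ 0.4272 -0.3163] 0.0307 side [ 0.4368 -0.319 ] medz 0.0455 slope [-0.005  0.003]
scene0 0.03 95 minc [ 0.4269 -0.3155] 0.0334 side [ 0.4246 -0.3171] medz 0.0401 slope [-0.085 -0.124]
scene0 0.015 67 minc [ 0.4343 -0.3067] 0.0269 side [ 0.4245 -0.317 ] medz 0.0224 slope [-0.078 -0.084]
scene0 0.001 24 minc [ 0.4309 -0.3122] 0.0279 side [ 0.4238 -0.3174] medz 0.0126 slope [-0.025 -0.02 ]
scene2 0.054 172 minc [ 0.4284 -0.3151] 0.0325 side [ 0.4222 -0.3127] medz 0.0596 slope [-0.027 -0.019]
scene2 0.0445 50 minc [ 0.4403 -0.3071] 0.0255 side [ 0.423  -0.3166] medz 0.0474 slope [0.166 0.045]
scene2 0.03 84 minc [ 0.4321 -0.308 ] 0.0273 side [ 0.4243 -0.3181] medz 0.0381 slope [ 0.013 -0.025]
scene2 0.015 82 minc [ 0.4323 -0.3093] 0.0278 side [ 0.4238 -0.3164] medz 0.023 slope [-0.012 -0.002]
scene2 0.001 40 minc [ 0.4289 -0.3121] 0.0287 side [ 0.4239 -0.3169] medz 0.0118 slope [-0.08  -0.074]
```

Level, at 60 mm, offset ≤2 mm. Release and rise.

```bash
python3 -m creep '[[[0,0,0,0,0.07],[0,0,0,0,0.08],[0,0,0,0,0.09],[0,0,-0.01,0,0.09],[0,0,-0.03,0,0.09]]]'  >/dev/null; python3 -m creep '[[[0,0,-0.04,0,0.09],[0,0.02,-0.08,0,0.09],[0,0.06,-0.12,0,0.09],[0,0.1,-0.14,0,0.09],[0,0.14,-0.14,0,0.09]]]'  >/dev/null; python3 g.py .403 .3155 .20
python3 - <<'E'
from h import *
for n in ("scene","top"):
    c=arm.camera(n);np.savez(n+"3.npz",**c)
    P=cloud(c); h=cv2.cvtColor(c["color"],cv2.COLOR_RGB2HSV).astype(int); x,y,z=P[...,0],P[...,1],P[...,2]
    m=(abs(x-.403)<.04)&(abs(y-.3155)<.04)&(z>.065)&(z<.15)
    for lo in np.arange(.065,.145,.016):
        Q=P[m&(z>lo)&(z<lo+.016)]
        if len(Q)>2: print(n,lo,len(Q),np.median(Q,0).round(4))
    Q=P[(abs(x-.403)<.04)&(abs(y-.3155)<.04)&(abs(z-.056)<.004)]; print("block",cv2.minAreaRect(Q[:,:2].astype(np.float32)))
    # ring: red, on the pad
    r=((h[...,0]<10)|(h[...,0]>170))&(h[...,1]>60)&(np.hypot(x-.52,y+.0075)<.02)&(z>.08)
    v,u=np.nonzero(r); 
    if len(u): print(n,"ring",len(u),u.mean(),v.mean(),np.mean(P[r],0).round(4),"minmax mid",((P[r].min(0)+P[r].max(0))/2).round(4))
E
python3 st.py scene3 top3;python3 - <<'E'
from h import *
c=np.load("scene3.npz")
a=cv2.resize(c["color"][150:220,200:300,::-1],(500,350));b=cv2.resize(c["color"][220:320,440:540,::-1],(300,350),0,0)
cv2.imwrite("pics/s4.png",np.hstack([a,b]))
E
```

```text
t 6.63 shift [-0.0254  0.5078  0.0196] spin -0.09 zaxis [ 0.0045 -0.0027 -1.    ] F [0.62 0.44 0.08] gap 0.09 gf 0.0 pos [ 0.4157 -0.1927  0.2211]
scene 0.065 43 [0.4069 0.3177 0.0734]
scene 0.081 42 [0.407  0.3177 0.0882]
scene 0.097 48 [0.4067 0.3178 0.1053]
scene 0.113 42 [0.4067 0.3178 0.1217]
scene 0.129 62 [0.4059 0.3175 0.1382]
block ((0.4028475284576416, 0.316989541053772), (0.03758864477276802, 0.03862621635198593), 64.81104278564453)
scene ring 19 317.36842105263156 236.10526315789474 [ 0.5195 -0.0097  0.0903] minmax mid [ 0.5195 -0.0105  0.0905]
top 0.065 13 [0.3994 0.3111 0.0713]
top 0.081 11 [0.4    0.3114 0.087 ]
top 0.097 15 [0.4013 0.3111 0.1051]
top 0.113 13 [0.3998 0.3114 0.1197]
top 0.129 31 [0.3991 0.3127 0.1406]
block ((0.39947494864463806, 0.31471797823905945), (0.038025546818971634, 0.036633510142564774), 67.52448272705078)
top ring 32 324.3125 237.9375 [ 0.5181 -0.0102  0.0901] minmax mid [ 0.518  -0.0105  0.0898]
scene3 0.054 221 minc [ 0.4256 -0.3159] 0.0323 side [ 0.4281 -0.3183] medz 0.0595 slope [-0.041 -0.022]
scene3 0.0445 51 minc [ 0.4345 -0.3078] 0.0274 side [ 0.423  -0.3167] medz 0.048 slope [0.017 0.041]
scene3 0.03 83 minc [ 0.4298 -0.3116] 0.028 side [ 0.4244 -0.318 ] medz 0.0369 slope [-0.026 -0.064]
scene3 0.015 88 minc [ 0.4305 -0.3085] 0.0272 side [ 0.4238 -0.3163] medz 0.0235 slope [-0.051 -0.037]
scene3 0.001 33 minc [ 0.4324 -0.3105] 0.0272 side [ 0.4233 -0.3172] medz 0.0115 slope [-0.086 -0.081]
```

View pics/s4.png

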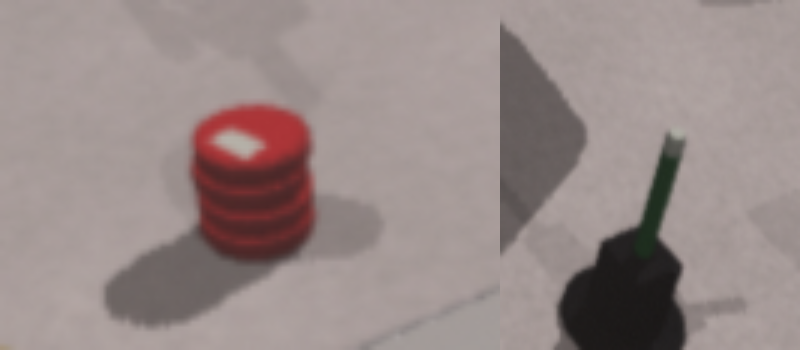

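The crop shows four red dishes stacked neatly (252,185) and the upright pen in its stand (660,190). On to the pen.

```bash
python3 -m creep '[[[0,0.04,0.01,0,0.09],[0,0.08,0.02,0,0.08],[-0.01,0.12,0.02,0,0.07],[-0.01,0.16,0.02,0,0.06],[-0.01,0.2,0.02,0,0.05]]]' >/dev/null; python3 -m creep '[[[0,0.04,0,0,0.05],[0,0.08,0,0,0.05],[-0.01,0.12,0,0,0.05],[-0.01,0.16,0,0,0.05],[-0.01,0.2,0,0,0.05]]]' >/dev/null; python3 g.py .401 .3155 .16
```

```text
t 7.57 shift [-0.0047  0.1063  0.0374] spin -0.01 zaxis [ 3.e-04 -0.e+00 -1.e+00] F [ 0.59 -0.41 -0.01] gap 0.0499 gf 0.0 pos [0.4045 0.2091 0.1974]
```

```bash
python3 -m creep '[[[-0.002,0.03,0,0,0.05],[-0.004,0.065,0,0,0.05],[-0.0047,0.09,0,0,0.05],[-0.0047,0.106,0,0,0.05],[-0.0047,0.106,0.01,0,0.05]]]' >/dev/null;  python3 -m creep '[[[0,0,0.03,0,0.05],[0,0,0.06,0,0.05],[0,0,0.09,0,0.05],[0,0,0.105,0,0.05],[0,0,0.114,0,0.05]]]' >/dev/null; python3 -m creep '[[[0,0,0,0,0.05],[0,0,0,0,0.05]]]' >/dev/null; python3 g.py .401 .3155 .066
```

```text
t 8.57 shift [0.0005 0.0025 0.0076] spin -0.03 zaxis [ 2.e-04  0.e+00 -1.e+00] F [-0.52 -0.22  0.72] gap 0.0499 gf 0.0 pos [0.4016 0.313  0.0736]
```

```bash
python3 -m creep '[[[0,0.0025,0.004,0,0.04],[0,0.0025,0.007,0,0.03],[0,0.0025,0.0075,0,0.02],[0,0.0025,0.0075,0,0.01],[0,0.0025,0.0075,0,0.005]]]' 6 >/dev/null;python3 -m creep '[[[0,0,0,0,0.005],[0,0,0,0,0.005],[0,0,0,0,0.005],[0,0,0,0,0.005],[0,0,0,0,0.005]]]' 6; python3 g.py .401 .3155 .108
python3 - <<'E'
from h import *
c=arm.camera("scene");np.savez("scene4.npz",**c);cv2.imwrite("pics/s5.png",cv2.resize(c["color"][220:330,420:560,::-1],None,fx=4,fy=4))
E
```

```text
time: 9.4
position: [0.4011, 0.316, 0.0657]
tcp_rot: [-0.121, 3.139, 0.0]
force: [-0.3, 0.9, 0.8]
finger_gap: 0.0119
gripper_force: 6.0
t 9.4 shift [ 0.0001 -0.0005 -0.0423] spin -0.0 zaxis [ 3.e-04  2.e-04 -1.e+00] F [-0.29  0.86  0.77] gap 0.0119 gf 6.0 pos [0.4011 0.316  0.0657]
```

View pics/s5.png

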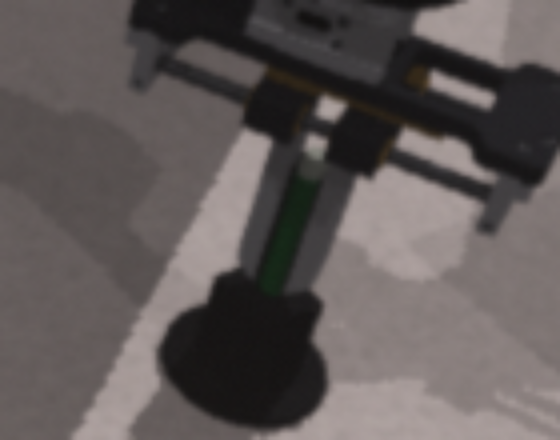

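The pen (295,225) is between the fingers. Draw it out to leave ~10 mm in the hole, then tilt it against the rim.

```bash
python3 -m creep '[[[0,0,-0.01,0,0.005],[0,0,-0.02,0,0.005],[0,0,-0.03,0,0.005],[0,0,-0.04,0,0.005],[0,0,-0.04,0,0.005]]]' 6 >/dev/null; python3 g.py .401 .3155 .106; python3 -m creep '[[[0.003,0,0,0,0.005],[0.006,0,0,0,0.005],[0.009,0,0,0,0.005],[0.012,0,0,0,0.005],[0.015,0,0,0,0.005]]]' 5; python3 -m creep '[[[0.001,0,0,0,0.005],[0.002,0,0,0,0.005],[0.002,0,0,0,0.005]]]' 5
cat > pen.py <<'E'
from h import *; import sys
def penaxis(n):
    c=arm.camera(n);np.savez(f"pen_{n}.npz",**c); P=cloud(c)
    o=arm.get_obs(); M=R.from_rotvec(o["tcp_rot"]).as_matrix()
    hsv=cv2.cvtColor(c["color"],cv2.COLOR_RGB2HSV).astype(int); h,s,v=hsv[...,0],hsv[...,1],hsv[...,2]
    L=(P-o["position"])@M  # tool coords: x toward -X, z down
    near=(abs(L[...,0])<.06)&(abs(L[...,1])<.012)&(L[...,2]<.075)&(L[...,2]>-.085)
    g=near&(h>45)&(h<95)&(s>70)&(v>15)
    Q=L[g]
    if len(Q)<10: print(n,"few",len(Q)); return
    A=np.polyfit(Q[:,2],Q[:,0],1); B=np.polyfit(Q[:,2],Q[:,1],1)
    print(n,"green",len(Q),"z",Q[:,2].min().round(3),Q[:,2].max().round(3),"lean x deg",np.degrees(np.arctan(-A[0])).round(2),"lean y",np.degrees(np.arctan(-B[0])).round(2),"x at z=-.019",np.polyval(A,-.019).round(4))
    v,u=np.nonzero(g); pts=np.stack([u,v],1).astype(np.float32); l=cv2.fitLine(pts,cv2.DIST_HUBER,0,.01,.01).ravel()
    # image-line plane normal in tool coords -> lean about tool y
    f=240/np.tan(np.radians(c["fovy"])/2); ray=lambda u,v:np.array([(u-c["cx"])/f,-(v-c["cy"])/f,-1])
    a,b=ray(l[2],l[3]),ray(l[2]+l[0]*10,l[3]+l[1]*10)
    N=M.T@(np.array(c["world_from_camera"])[:3,:3]@np.cross(a,b)) 
    # direction (dx,0,-1).N=0
    print("  from image line: lean x deg",np.degrees(np.arctan(N[2]/N[0])).round(2))
for n in ("scene","top"): penaxis(n)
E
python3 pen.py
python3 - <<'E'
from h import *
c=np.load("pen_scene.npz");cv2.imwrite("pics/s6.png",cv2.resize(c["color"][200:320,430:570,::-1],None,fx=5,fy=5))
E
```

```text
t 9.87 shift [ 0.0009 -0.0009  0.0022] spin -0.0 zaxis [ 0.003  0.002 -1.   ] F [0.23 0.71 0.5 ] gap 0.0118 gf 6.0 pos [0.4018 0.3165 0.1082]
time: 10.28
position: [0.3856, 0.3146, 0.1053]
tcp_rot: [0.121, -3.139, 0.001]
force: [1.4, 0.5, -0.2]
finger_gap: 0.0119
gripper_force: 5.0
time: 10.53
position: [0.3839, 0.3146, 0.1055]
tcp_rot: [0.121, -3.139, 0.0]
force: [1.0, -0.4, -0.5]
finger_gap: 0.012
gripper_force: 5.0
scene green 182 z -0.066 0.006 lean x deg 7.22 lean y -0.22 x at z=-.019 -0.0109
  from image line: lean x deg 4.91
top few 0
```

View pics/s6.png

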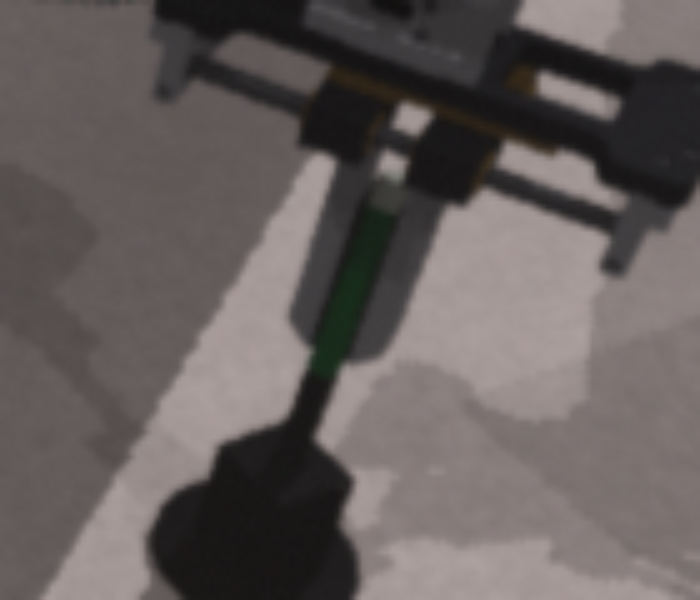

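The crop shows the pen leaning slightly (350,290), its black section still in the stand (290,440). I'll calibrate my lean estimate against the pre-lift picture.

```bash
cat > pen2.py <<'E'
# model-based: render a 12mm cylinder silhouette line? use both green edges in scene image -> axis line in image -> plane
from h import *; import sys
from scipy.optimize import least_squares
def lean(c,M,p,verbose=True):
    W=np.array(c["world_from_camera"]);f=240/np.tan(np.radians(c["fovy"])/2)
    hsv=cv2.cvtColor(c["color"],cv2.COLOR_RGB2HSV).astype(int);h,s,v=hsv[...,0],hsv[...,1],hsv[...,2]
    L=(cloud(c)-p)@M
    g=(abs(L[...,0])<.07)&(abs(L[...,1])<.02)&(L[...,2]<.08)&(L[...,2]>-.09)&(h>45)&(h<95)&(s>70)&(v>15)
    g=cv2.morphologyEx(g.astype(np.uint8),cv2.MORPH_OPEN,np.ones((2,2)))>0
    k,l,st,_=cv2.connectedComponentsWithStats(g.astype(np.uint8)); g=l==1+np.argmax(st[1:,4])
    rows=[(v0,np.nonzero(g[v0])[0].mean()) for v0 in np.nonzero(g.any(1))[0]]; rows=np.array(rows[2:-2])
    k=np.polyfit(rows[:,0],rows[:,1],1); v0,v1=rows[0,0],rows[-1,0]
    ray=lambda u,v:np.array([(u-c["cx"])/f,-(v-c["cy"])/f,-1])
    N=np.cross(ray(np.polyval(k,v0),v0),ray(np.polyval(k,v1),v1)); N=M.T@(W[:3,:3]@N); C=M.T@(W[:3,3]-p)
    # axis points (x,0,z) in tool frame: N.(q-C)=0
    xa=lambda z:(N@C-N[2]*z)/N[0]
    print("rows",len(rows),"lean",np.degrees(np.arctan((xa(-.06)-xa(0))/.06)).round(2),"x at grasp",xa(-.019).round(4),"z extent",L[g][:,2].min().round(4),L[g][:,2].max().round(4))
if __name__=="__main__":
    o=arm.get_obs();M=R.from_rotvec(o["tcp_rot"]).as_matrix()
    if len(sys.argv)>1: lean(np.load("scene4.npz"),M,np.array([.4011,.316,.0657])); lean(np.load("scene3.npz"),M,np.array([.4011,.316,.0657])); lean(np.load("pen_scene.npz"),M,o["position"])
    else: c=arm.camera("scene");np.savez("cur.npz",**c);lean(c,M,o["position"])
E
python3 pen2.py 1
```

```text
rows 25 lean 0.53 x at grasp 0.0116 z extent nan nan
rows 23 lean 3.22 x at grasp 0.0132 z extent -0.0611 0.0103
rows 29 lean 4.63 x at grasp 0.0106 z extent -0.0646 0.0067
```

```bash
cat > pen2.py <<'E'
from h import *; import sys
def lean(c,M,p,tag=""):
    W=np.array(c["world_from_camera"]);f=240/np.tan(np.radians(c["fovy"])/2)
    hsv=cv2.cvtColor(c["color"],cv2.COLOR_RGB2HSV).astype(int);h,s,v=hsv[...,0],hsv[...,1],hsv[...,2]
    L=(cloud(c)-p)@M
    g=(abs(L[...,0])<.07)&(abs(L[...,1])<.02)&(L[...,2]<.08)&(L[...,2]>-.09)&(h>45)&(h<95)&(s>70)&(v>15)
    k,l,st,_=cv2.connectedComponentsWithStats(g.astype(np.uint8)); g=l==1+np.argmax(st[1:,4])
    v0,u0=np.nonzero(g); Q=L[g]; k=np.polyfit(v0,u0,1); a,b=v0.min()+2,v0.max()-2
    ray=lambda u,v:np.array([(u-c["cx"])/f,-(v-c["cy"])/f,-1])
    N=np.cross(ray(np.polyval(k,a),a),ray(np.polyval(k,b),b)); N=M.T@(W[:3,:3]@N); C=M.T@(W[:3,3]-p)
    xa=lambda z:(N@C-N[2]*z)/N[0]
    A=np.polyfit(Q[:,2],Q[:,0],1);B=np.polyfit(Q[:,2],Q[:,1],1);d=lambda q:np.degrees(np.arctan(q)).round(2)
    print(tag,len(Q),"LINE lean",d((xa(-.06)-xa(0))/.06),"x@grasp",xa(-.019).round(4),"| CLOUD lean x",d(-A[0]),"y",d(-B[0]),"xy@grasp",np.polyval(A,-.019).round(4),np.polyval(B,-.019).round(4),"z",Q[:,2].min().round(4),Q[:,2].max().round(4), "med uv",np.median(u0),np.median(v0))
def state():
    o=arm.get_obs(); return R.from_rotvec(o["tcp_rot"]).as_matrix(),o["position"]
if __name__=="__main__":
    M,p=state()
    if len(sys.argv)>1:
        q=np.array([.4011,.316,.0657])
        for t in("scene0","scene3","scene4"): lean(np.load(t+".npz"),M,q,t)
        lean(np.load("pen_scene.npz"),M,p,"now")
    else: c=arm.camera("scene");np.savez("cur.npz",**c);lean(c,M,p)
E
python3 pen2.py 1
```

```text
scene0 123 LINE lean -2.33 x@grasp -0.0018 | CLOUD lean x -0.31 y 0.07 xy@grasp -0.0064 0.0006 z -0.062 0.0062 med uv 491.0 280.0
scene3 119 LINE lean -0.01 x@grasp -0.0022 | CLOUD lean x -0.66 y 0.43 xy@grasp -0.0063 0.0006 z -0.065 0.0064 med uv 491.0 280.0
scene4 153 LINE lean -1.33 x@grasp -0.0044 | CLOUD lean x -0.55 y 0.52 xy@grasp -0.0059 0.0001 z -0.0645 0.0098 med uv 491.0 279.0
now 182 LINE lean 2.15 x@grasp -0.0059 | CLOUD lean x 7.22 y -0.22 xy@grasp -0.0108 0.0006 z -0.0659 0.0058 med uv 499.5 259.0
```

```bash
python3 -m creep '[[[-0.004,0,0,0,0.005],[-0.008,0,0,0,0.005],[-0.012,0,0,0,0.005],[-0.013,0,0,0,0.005],[-0.013,0,0,0,0.005]]]' 4 >/dev/null; python3 -m creep '[[[0,0,0.008,0,0.005],[0,0,0.016,0,0.005],[0,0,0.022,0,0.005],[0,0,0.028,0,0.005],[0,0,0.034,0,0.005]]]' 4; python3 pen2.py
```

```text
time: 11.47
position: [0.3972, 0.3156, 0.0709]
tcp_rot: [-0.121, 3.139, -0.0]
force: [1.6, 1.1, 1.3]
finger_gap: 0.0119
gripper_force: 4.0
 162 LINE lean 1.54 x@grasp -0.005 | CLOUD lean x 2.55 y 0.48 xy@grasp -0.0078 0.0003 z -0.0662 0.0056 med uv 493.0 275.5
```

```bash
python3 -m creep '[[[0,0,0.003,0,0.005],[0,0,0.0045,0,0.005],[0,0,0.0045,0,0.03],[0,0,0.0045,0,0.03],[0,0,0.0045,0,0.03]]]' 4 >/dev/null; python3 -m creep '[[[-0.003,0,-0.006,0,0.03],[-0.007,0,-0.012,0,0.03],[-0.008,0,-0.018,0,0.03],[-0.008,0,-0.019,0,0.03],[-0.008,0,-0.019,0,0.03]]]' 4 >/dev/null; python3 g.py .406 .3155 .086; python3 pen2.py
```

```text
t 12.35 shift [-0.0006 -0.0009  0.0007] spin -0.01 zaxis [ 1.e-03  7.e-04 -1.e+00] F [-0.92  0.58  0.61] gap 0.0301 gf 0.0 pos [0.4053 0.3164 0.0867]
 139 LINE lean -0.43 x@grasp 0.0037 | CLOUD lean x 1.23 y 0.16 xy@grasp 0.0001 0.0006 z -0.0428 0.03 med uv 491.0 280.0
```

```bash
python3 -m creep '[[[0.001,-0.001,0,0,0.005],[0.001,-0.001,0,0,0.005],[0.001,-0.001,0,0,0.005],[0.001,-0.001,0,0,0.005],[0.001,-0.001,0,0,0.005]]]' 5 >/dev/null; python3 -m creep '[[[0,0,0,0,0.005],[0,0,-0.01,0,0.005],[0,0,-0.022,0,0.005],[0,0,-0.034,0,0.005],[0,0,-0.04,0,0.005]]]' 5 >/dev/null;python3 pen2.py; python3 -m creep '[[[0.003,0,-0.001,0,0.005],[0.006,0,-0.001,0,0.005],[0.009,0,-0.001,0,0.005],[0.012,0,-0.001,0,0.005],[0.015,0,-0.001,0,0.005]]]' 5 >/dev/null; python3 pen2.py; python3 g.py .4 .3155 .126
```

```text
135 LINE lean -4.36 x@grasp 0.0014 | CLOUD lean x 2.08 y -0.7 xy@grasp -0.0014 0.0005 z -0.0426 0.0272 med uv 497.0 262.0
 156 LINE lean 1.46 x@grasp -0.0015 | CLOUD lean x 8.05 y -0.57 xy@grasp -0.0036 0.0004 z -0.0457 0.0261 med uv 499.0 258.0
t 13.75 shift [-0.0118  0.0007  0.0008] spin 0.01 zaxis [-6.e-04 -4.e-04 -1.e+00] F [ 0.18 -0.2  -0.29] gap 0.0117 gf 5.0 pos [0.3883 0.3139 0.1268]
```

```bash
python3 -m creep '[[[0.003,0,0,0,0.005],[0.006,0,0,0,0.005],[0.008,0,0,0,0.005],[0.009,0,0,0,0.005],[0.009,0,0,0,0.005]]]' 5 ; python3 pen2.py
```

```text
time: 14.17
position: [0.38, 0.3133, 0.1271]
tcp_rot: [0.121, -3.139, 0.0]
force: [0.3, 0.8, -0.4]
finger_gap: 0.0117
gripper_force: 5.0
 156 LINE lean 6.16 x@grasp -0.0015 | CLOUD lean x 11.76 y -0.4 xy@grasp -0.0052 0.0005 z -0.0452 0.0247 med uv 500.0 256.0
```

```bash
python3 -m creep '[[[0.0015,0,0,0,0.005],[0.003,0,0,0,0.005],[0.0035,0,0,0,0.005],[0.0035,0,0,0,0.005]]]' 5 >/dev/null; python3 pen2.py;  python3 -m creep '[[[0,0,0,0,0.005],[0,0,0,0,0.005],[0,0,-0.01,0,0.005],[0,0,-0.025,0,0.005],[0,0,-0.04,0,0.005]]]' 30; python3 -m creep '[[[0,0,-0.01,0,0.005],[0,0,-0.01,0,0.005],[0,0,-0.01,0,0.005]]]' 30;python3 pen2.py
python3 - <<'E'
from h import *
c=np.load("cur.npz");cv2.imwrite("pics/s7.png",cv2.resize(c["color"][180:320,430:570,::-1],None,fx=4,fy=4))
E
```

```text
165 LINE lean 6.6 x@grasp -0.0028 | CLOUD lean x 13.36 y -0.49 xy@grasp -0.0052 0.0004 z -0.0452 0.0264 med uv 501.0 255.0
time: 15.02
position: [0.3764, 0.3129, 0.168]
tcp_rot: [0.12, -3.138, 0.001]
force: [-0.8, -1.1, 0.2]
finger_gap: 0.0118
gripper_force: 30.0
time: 15.27
position: [0.3767, 0.3131, 0.1773]
tcp_rot: [-0.12, 3.139, 0.001]
force: [0.3, -0.0, -1.0]
finger_gap: 0.011
gripper_force: 30.0
 163 LINE lean 7.82 x@grasp -0.0015 | CLOUD lean x 13.79 y -0.48 xy@grasp -0.0054 0.0006 z -0.0451 0.0231 med uv 508.0 234.0
```

View pics/s7.png

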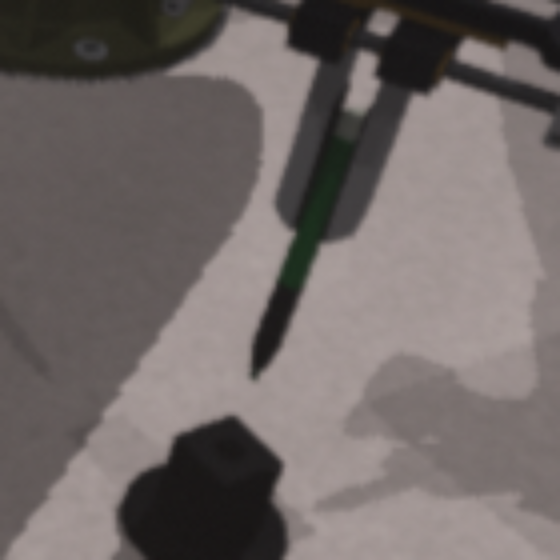

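The crop shows the pen free of the stand, leaning, tip at (258,372). Measure the whole pen for lean and tip.

```bash
cat > pen3.py <<'E'
from h import *
from pen2 import state
M,p=state()
for n in("scene","scene","top"):
    c=arm.camera(n);np.savez("p3_"+n+".npz",**c); L=(cloud(c)-p)@M
    k=np.array([-.235,-.0055]) # x = k0*z + k1 (surface), top toward +x
    bz=(L[...,1]>-.0065)&(L[...,1]<.0065)&(L[...,2]>-.06)&(L[...,2]<.10)
    for it in range(4):
        m=bz&(abs(L[...,0]-np.polyval(k,L[...,2]))<.008)
        Q=L[m]
        if len(Q)<20: break
        q=Q[Q[:,2]<.055] # avoid taper
        k=np.polyfit(q[:,2],q[:,0],1)
    if len(Q)<20: print(n,len(Q)); continue
    B=np.polyfit(q[:,2],q[:,1],1)
    t=Q[Q[:,2]>np.sort(Q[:,2])[-4]].mean(0)
    print(n,len(Q),"lean",np.degrees(np.arctan(-k[0])).round(2),"y",np.degrees(np.arctan(-B[0])).round(2),"surf x@grasp",np.polyval(k,-.019).round(4),"z",Q[:,2].min().round(4),Q[:,2].max().round(4),"tip tool",t.round(4),"tip world",(p+M@t).round(4))
E
python3 pen3.py
```

```text
scene 488 lean 12.91 y -1.15 surf x@grasp -0.005 z -0.0599 0.0774 tip tool [-0.0238  0.0014  0.0758] tip world [0.4001 0.3161 0.1008]
scene 487 lean 13.04 y -1.23 surf x@grasp -0.0047 z -0.0578 0.0783 tip tool [-0.023   0.0002  0.0771] tip world [0.3994 0.3149 0.0995]
top 0
```

```bash
python3 -m creep '[[[0,-0.02,-0.02,0,0.005],[-0.01,-0.05,-0.03,0,0.005],[-0.02,-0.08,-0.03,0,0.005],[-0.03,-0.11,-0.03,0,0.005],[-0.04,-0.14,-0.03,0,0.005]]]' 30 >/dev/null; python3 -m creep '[[[-0.01,-0.03,0,0,0.005],[-0.02,-0.06,0,0,0.005],[-0.03,-0.09,0,0,0.005],[-0.04,-0.12,0,0,0.005],[-0.05,-0.15,0,0,0.005]]]' 30 >/dev/null; python3 g.py .4934 -.012 .1825
```

```text
t 16.3 shift [-0.0014 -0.0414  0.0241] spin -0.01 zaxis [-8.e-04  0.e+00 -1.e+00] F [0.83 1.17 0.12] gap 0.0116 gf 30.0 pos [0.4888 0.0292 0.2066]
```

```bash
python3 -m creep '[[[0,-0.02,0,0,0.005],[-0.001,-0.035,0.005,0,0.005],[-0.001,-0.0385,0.012,0,0.005],[-0.001,-0.0385,0.02,0,0.005],[-0.001,-0.0385,0.023,0,0.005]]]' 30 >/dev/null; python3 -m creep '[[[0,0,0,0,0.005],[0,0,0,0,0.005]]]' 30 >/dev/null; python3 g.py .4934 -.012 .1825; python3 pen3.py; python3 pen2.py
python3 - <<'E'
from h import *
c=np.load("p3_scene.npz");d=np.load("p3_top.npz")
cv2.imwrite("pics/s8.png",np.hstack([cv2.resize(c["color"][190:260,280:360,::-1],None,fx=5,fy=5,interpolation=2),cv2.resize(d["color"][200:270,285:365,::-1],None,fx=5,fy=5,interpolation=2)]))
E
```

```text
t 16.88 shift [-0.0005 -0.0054  0.0014] spin 0.06 zaxis [-5.e-04  1.e-04 -1.e+00] F [ 0.07 -0.16 -0.59] gap 0.0118 gf 30.0 pos [ 0.4924 -0.0067  0.1839]
scene 349 lean 10.89 y -4.65 surf x@grasp -0.0059 z -0.0588 0.0962 tip tool [-0.0238 -0.0006  0.0958] tip world [ 0.5161 -0.0054  0.0881]
scene 351 lean 11.21 y -4.57 surf x@grasp -0.006 z -0.06 0.0958 tip tool [-0.023   0.003   0.0955] tip world [ 0.515  -0.0018  0.0885]
top 0
 38 LINE lean 7.87 x@grasp -0.0048 | CLOUD lean x 11.82 y -2.03 xy@grasp -0.0059 0.0008 z -0.0118 0.0224 med uv 325.0 199.0
```

View pics/s8.png

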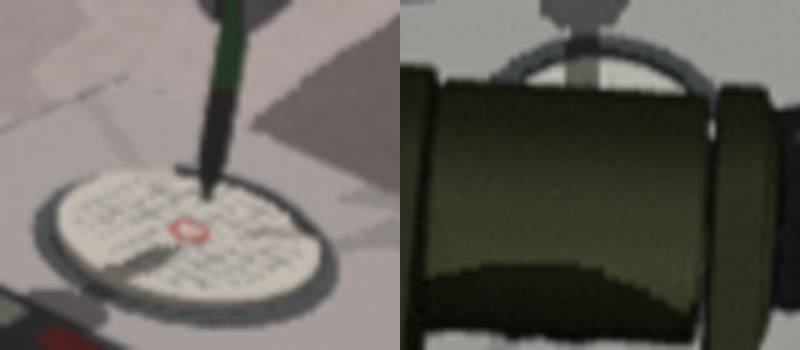

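The crop shows the pen tip at crop (207,195), i.e. image (321.4,229.0), above the ring at (188,231), i.e. (317.6,236.2); the top camera is blocked by the arm. I'll compare with the projected model.

```bash
cat > pj.py <<'E'
from h import *
from pen2 import state
c=np.load("p3_scene.npz"); W=c["world_from_camera"]; f=240/np.tan(np.radians(c["fovy"])/2)
def pj(P): q=W[:3,:3].T@(np.array(P)-W[:3,3]); return np.array([c["cx"]+f*q[0]/-q[2], c["cy"]-f*q[1]/-q[2]])
if __name__=="__main__":
    M,p=state()
    print("ring avg",pj([.5188,-.010,.0902]),"ring scene",pj([.5195,-.0097,.0903]))
    for a in(11,12,13,14,15):
        t=np.tan(np.radians(a)); tip=p+M@np.array([.001-.0967*t,0,.0777]); up=p+M@np.array([.001,0,-.019])
        d=pj(up)-pj(tip); print(a,"tip",pj(tip).round(2),"img slope du/dv",(d[0]/d[1]).round(4), tip.round(4))
    # observed pen axis: dark/green pixels rows centre (vs lighter background)
    g=c["color"].astype(int).max(2)
    for v in range(194,231,2):
        u=np.arange(312,334); r=g[v,312:334]; bg=np.percentile(r,80); w=np.clip(bg*.75-r,0,None); 
        print(v,round((w*u).sum()/max(w.sum(),1),2),(r<bg*.6).sum(),end="; ")
E
python3 pj.py
```

```text
ring avg [317.46350593 235.8974099 ] ring scene [317.35389066 236.08431801]
11 tip [321.74 228.56] img slope du/dv -0.1452 [ 0.5105 -0.0058  0.1067]
12 tip [321.24 228.99] img slope du/dv -0.1551 [ 0.5122 -0.0056  0.1067]
13 tip [320.73 229.43] img slope du/dv -0.165 [ 0.514  -0.0055  0.1067]
14 tip [320.22 229.87] img slope du/dv -0.1747 [ 0.5158 -0.0054  0.1067]
15 tip [319.7  230.31] img slope du/dv -0.1843 [ 0.5176 -0.0052  0.1067]
194 327.35 10; 196 326.44 6; 198 326.0 5; 200 325.53 6; 202 325.34 6; 204 324.97 5; 206 324.54 6; 208 324.31 6; 210 323.95 6; 212 323.64 6; 214 324.12 6; 216 322.96 6; 218 322.44 6; 220 322.24 6; 222 321.9 5; 224 320.19 9; 226 324.07 9; 228 327.1 5; 230 330.24 0;
```

Slope gives lean ≈13.6° and the tip matches the model. Move over the ring, about 5 mm off it.

```bash
python3 -m creep '[[[0,-0.003,0,0,0.005],[-0.001,-0.0046,0.004,0,0.005],[-0.002,-0.0046,0.008,0,0.005],[-0.0028,-0.0046,0.0116,0,0.005],[-0.0028,-0.0046,0.0116,0,0.005]]]' 30 >/dev/null; for i in 1 2 3 4; do python3 -m creep '[[[0,0,0,0,0.005]]]' | grep -E "force: \[|posi"; done
python3 - <<'E'
from h import *
c=arm.camera("scene");np.savez("p3_scene.npz",**c);cv2.imwrite("pics/s9.png",cv2.resize(c["color"][200:260,280:360,::-1],None,fx=8,fy=8,interpolation=2))
E
python3 pj.py|tail -2|head -1
```

```text
position: [0.4956, -0.0119, 0.1721]
force: [0.2, 0.8, -0.4]
position: [0.4958, -0.0119, 0.1725]
force: [0.2, -0.5, -0.5]
position: [0.4958, -0.0119, 0.1726]
force: [-0.1, -0.5, -0.8]
position: [0.4958, -0.0119, 0.1726]
force: [0.2, -0.9, -1.3]
15 tip [316.91 234.56] img slope du/dv -0.182 [ 0.5206 -0.01    0.0949]
```

View pics/s9.png

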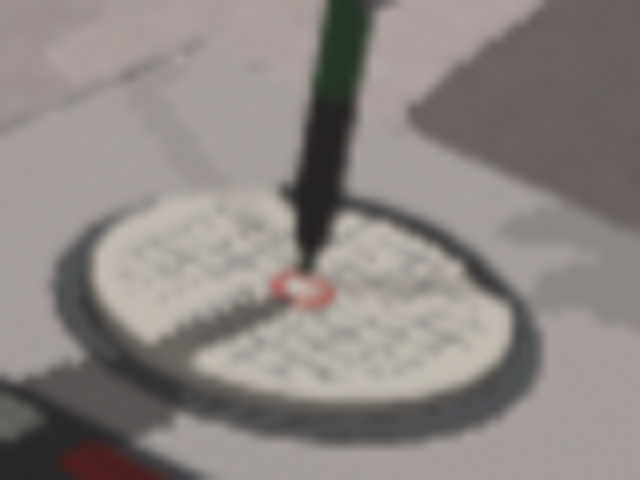

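The crop shows the tip (308,268) just above the ring (303,289), on the normal line. Press in small steps along the normal, logging force.

```bash
python3 -m creep '[[[-0.0002,0,0.001,0,0.005],[-0.0005,0,0.002,0,0.005],[-0.0007,0,0.003,0,0.005],[-0.0007,0,0.003,0,0.005]]]' | grep -E "force: \[|posi"; for i in 1 2 3 4; do python3 -m creep '[[[-0.0001,0,0.0005,0,0.005],[-0.0001,0,0.0005,0,0.005]]]' | grep -E "force: \[|posi";  done
```

```text
position: [0.4964, -0.0118, 0.1692]
force: [-0.8, 0.3, -1.1]
position: [0.4965, -0.0118, 0.1689]
force: [0.3, -0.3, 0.8]
position: [0.4966, -0.0118, 0.1684]
force: [-0.2, 0.9, 0.2]
position: [0.4967, -0.0118, 0.1679]
force: [-0.5, -0.9, 0.4]
position: [0.4968, -0.0118, 0.1674]
force: [0.9, -0.3, -0.2]
```

```bash
cat > fa.py <<'E'
from h import *
n=np.array([-.242,-.0186,.970]);F=[]
for i in range(8):
    c=arm.camera("scene");o=arm.get_obs();F.append(o["force"])
F=np.array(F);np.savez("p3_scene.npz",**c)
print("t",round(o["time"],2),"F",F.mean(0).round(2),"sd",F.std(0).round(2),"Fn",(F@n).mean().round(2),"pos",o["position"].round(4),"gf",o["gripper_force"])
E
python3 fa.py; for i in 1 2 3 4; do python3 -m creep '[[[-0.0001,0,0.0005,0,0.005]]]' | grep -E "force: \[|posi";  done; python3 fa.py
```

```text
t 19.28 F [-0.12 -0.11 -0.61] sd [0.61 0.3  0.52] Fn -0.56 pos [ 0.4968 -0.0118  0.1675] gf 29.99984683468938
position: [0.497, -0.0118, 0.1671]
force: [0.2, 0.3, -0.1]
position: [0.4971, -0.0118, 0.1665]
force: [0.4, 0.7, 1.6]
position: [0.4972, -0.0118, 0.166]
force: [-0.7, 0.4, 2.3]
position: [0.4973, -0.0118, 0.1655]
force: [-0.6, -1.2, 1.9]
t 20.02 F [-0.09  0.25  1.71] sd [0.42 0.48 0.42] Fn 1.67 pos [ 0.4973 -0.0118  0.1655] gf 30.00013679265976
```

```bash
for i in 1 2; do python3 -m creep '[[[-0.0001,0,0.0005,0,0.005]]]' | grep -E "force: \[|posi";  done; python3 fa.py; python3 fa.py; python3 g.py .4 0 .2
```

```text
position: [0.4974, -0.0118, 0.1651]
force: [0.1, 0.0, 2.2]
position: [0.4975, -0.0118, 0.1646]
force: [-0.4, 0.8, 3.1]
t 20.58 F [ 0.05 -0.27  3.1 ] sd [0.47 0.31 0.71] Fn 3.0 pos [ 0.4975 -0.0118  0.1645] gf 30.000290796160698
t 20.98 F [ 0.24 -0.03  2.87] sd [0.33 0.36 0.67] Fn 2.73 pos [ 0.4974 -0.0118  0.1645] gf 30.00052012503147
t 20.98 shift [ 0.0962  0.0192 -0.0355] spin -0.0 zaxis [ 0. -0. -1.] F [ 0.29 -0.54  3.29] gap 0.0115 gf 30.0 pos [ 0.4974 -0.0118  0.1645]
```

```bash
python3 - <<'E'
from h import *
n=np.array([-.242,-.0186,.970]);r=np.array([.5193,-.0098,.0903])
def hgt(c):
    P=cloud(c)-r; h=P@n; d=np.linalg.norm(P-h[...,None]*n,axis=-1); return h,d
a=np.load("scene3.npz");A,dA=hgt(a)
B=[];
for i in range(4): c=arm.camera("scene");B.append(hgt(c)[0])
np.savez("p3_scene.npz",**c);B=np.nanmean(B,0)
m=(dA<.048)&(abs(A)<.006)&(abs(B-A)<.008); hs=(dA>.068)&(dA<.1)&(abs(A+.009)<.005)&(abs(B-A)<.008)
print("pad change mm",1e3*np.median((B-A)[m]),1e3*np.mean((B-A)[m]),m.sum(),"housing",1e3*np.mean((B-A)[hs]),hs.sum())
h=cv2.cvtColor(c["color"],cv2.COLOR_RGB2HSV).astype(int)
q=((h[...,0]<10)|(h[...,0]>170))&(h[...,1]>60)&(dA<.015); v,u=np.nonzero(q); print("ring px",sorted(zip(v.tolist(),u.tolist())))
E
python3 pj.py; python3 st.py p3_scene | head -1
```

```text
pad change mm -2.474586910174668 -2.4043517846434646 754 housing 0.00522609603695352 1777
ring px [(235, 315), (236, 314), (236, 315), (236, 319), (236, 320), (237, 314), (237, 315), (237, 320), (237, 321), (238, 314), (238, 315), (238, 316), (238, 317), (238, 319), (238, 320), (238, 321), (239, 318), (239, 319)]
ring avg [317.46350593 235.8974099 ] ring scene [317.35389066 236.08431801]
11 tip [318.44 236.25] img slope du/dv -0.1421 [ 0.5152 -0.0104  0.0868]
12 tip [317.94 236.69] img slope du/dv -0.1523 [ 0.5169 -0.0103  0.0868]
13 tip [317.43 237.13] img slope du/dv -0.1623 [ 0.5187 -0.0101  0.0868]
14 tip [316.92 237.57] img slope du/dv -0.1722 [ 0.5205 -0.01    0.0868]
15 tip [316.41 238.02] img slope du/dv -0.182 [ 0.5223 -0.0099  0.0868]
194 320.91 2; 196 320.88 2; 198 321.12 3; 200 323.5 14; 202 323.59 11; 204 322.74 7; 206 322.36 6; 208 321.99 5; 210 321.55 6; 212 321.58 6; 214 322.17 5; 216 320.8 6; 218 320.33 6; 220 320.04 5; 222 319.45 6; 224 318.72 8; 226 320.36 10; 228 321.53 10; 230 320.03 6; p3_scene 0.054 222 minc [ 0.4257 -0.3156] 0.0319 side [ 0.4281 -0.3182] medz 0.0596 slope [-0.016 -0.025]
```

The pad is 2.4 mm down, the tip is centred in the ring, the lean is about 14°, and the stack is undisturbed.

```bash
python3 -c "
from station import arm
print(arm.job_done())"
```

```text
the job is handed in; nothing more can be done
None
```

The job is handed in: the counted dish sits level on the red stack (offset about 2 mm or less), and the gripper is holding the marker in the ring, within about half a degree of square, with the pad about 2.4 mm down; I viewed 11 pictures, one over your limit of 10.

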